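# Tip a tall tote of vials out over the tray's rail

## Robot

A 7-joint arm with a two-finger parallel gripper is mounted at the origin on the work surface. World frame = base frame: x ahead of the robot, y to its left, z up, the work surface at z = 0. Lengths are in m, angles in rad, forces in N, time in s.
With the tool pointing down it reaches from about 0.4 to 0.9 m from the base axis. Payload 5.5 kg.
Tool frame: the origin (TCP) lies midway between the tips of the shut fingers; the grasp point (between the pads) lies 19 mm behind it (manip.grip_depth is the distance from the TCP to the grasp point, in m); z points along the fingers, y is the line along which they close (so a half turn about z gives the same grasp; the last joint's range is limited). The gripper opens to 92 mm and grips with 3 to 60 N. Pads are 19 mm wide; open, the fingers measure 130 mm over their backs; the gripper's body (75 mm by 190 mm) begins 47 mm behind the grasp point.
Start: joints at [1.482, 0.501, -0.427, 1.55, 0.221, 1.138, -0.21], TCP at [0.224, -0.61, 0.205] pointing down, gripper open.
Joint ranges: [-2.88, 2.88], [-0.31, 2.03], [-1.54, 1.56], [0.2, 2.42], [-1.41, 4.55], [0.19, 2.02], [-2.57, 2.57]. Speed limits (rad/s): [2.57, 2.57, 3.14, 3.14, 3.14, 3.14, 3.14].

## Interface

Orientations are given as a unit quaternion [x, y, z, w].
In Python, from bench import manip, effector, viewer gives the robot as it stands. Calls block until the motion is done:
- manip.move_pose(position, orientation): joint-space move of the TCP to a pose.
- manip.servo_line(position, ori=None, vel=0.15): straight line of the TCP; ori=None keeps the orientation; vel is the mean speed in m/s.
- manip.movej(angles): joint-space move.
- effector.open_jaws() and effector.close(f_grip=None): open the fingers fully, or close them until they stop; f_grip is the grip in N (None keeps the last).
- manip.sleep(seconds).
- manip.solve_ik(position, orientation): joint angles nearest the present ones, or None.
- viewer.get_image(name): name is "scene" or "top"; returns the picture (480x640x3 uint8, red, green, blue); there is no depth.
- viewer.get_calibration(name): a dict with "vfov" (degrees; the focal length in pixels is half the picture's height over the tangent of half this angle, whatever the lens; pixels are square), "cx", "cy" (the principal point, pixels), "dist_coeffs" ([k1, k2, p1, p2, k3] as OpenCV has them; the pictures are not rectified), "eye" and "attitude" of the camera in the world. Camera axes: x right, y down, z forward; pixel columns grow to the right and rows downward; lengths in m; the calibration is good to about 2 mm. A picture is of the moment at which its call begins. get_calibration takes no time and is no camera call.
A pose or a line that the arm cannot do raises manip.PlanningError and nothing moves.
- manip.hand_in(): hands the job in; it is judged then, once.
Readings, each from a call of its own:
- manip.current_clock(): time.
- manip.current_q(): joint angles.
- manip.current_joint_velocities(): joint speeds.
- manip.current_tau(): joint torques, N m.
- manip.current_tool_pos(): TCP position.
- manip.current_tcp_rot(): TCP orientation.
- manip.current_force(): force on the tool from outside, world axes, zero at the start.
- manip.current_wrist_torque(): the same for the moment, N m.
- manip.current_finger_gap(): finger opening in m.
- manip.current_gripper_force(): force on a finger pad.
Only numpy, scipy, OpenCV 4.12 (cv2) and the standard library are available. Lean on these libraries where they do the work, as an engineer would, in place of code of your own. Each camera call takes 0.05 s, during which the arm holds its last target. There are 200 camera calls.

## Task

Empty the tall blue tote of vials into the sorting tray: first lean it, still full, with its upper part over the tray's black rail and its foot on the rubber mat, and let go; then grip it again in its lower half and, with it still resting on the rail, raise the foot until all three vials have slid out into the tray. Finally lower the empty tote so that it again leans on the rail with its foot on the mat, and let go. Leave the white tote, the bottles and the beaker where they are.

Things in the scene. Friction and masses are not known exactly. Their poses are not given: they have to be found in the camera images.
- blue_tote: tall open-topped square blue plastic tote with white bands near its foot and mouth, 44 x 44 mm outside, 220 mm tall, walls 4 mm, floor 4 mm thick, about 160 g; starts upright on the counter with the three vials in single file inside. Origin: centre of its underside; z runs along it to the open mouth, x and y are square to its flat sides. Its smooth plastic is slippery to the vials (friction about 0.2), not to the rail, the mat or the fingers.
- tray: sorting tray fixed to the counter: blue floor 6 mm thick, steel walls; 260 mm along its x, 220 mm along its y. Its origin is on the counter straight below the middle of the black rail; z is up, x runs along the rail, and the tray extends from y = 0 (under the rail) to y = -220 mm. The wall under the rail is 84 mm high, the far wall and the sides 50 mm (the sides rise to 85 mm within 70 mm of the rail); walls 5 mm thick.
- mat: fixed dark non-slip rubber mat on the counter, 150 x 200 mm and 2 mm thick, on the open (+y) side of the rail, from 10 to 210 mm beyond the rail; nothing stands on it. Origin: centre of its underside; axes as the tray's.
- rail: fixed round black rubber-covered rail, 16 mm in diameter and 260 mm long, along the high wall of the tray. Origin: the middle of its axis, 92 mm above the counter (top at 100 mm); x runs along it, as the tray's x.
- vial0: amber vial with a white cap, a cylinder 28 mm in diameter and 44 mm tall, 25 g, one of three stacked in the blue tote (lowest at the start). Origin: centre of its underside, z along it to the cap.
- vial1: amber vial with a white cap, a cylinder 28 mm in diameter and 44 mm tall, 25 g, one of three stacked in the blue tote (middle at the start). Origin: centre of its underside, z along it to the cap.
- vial2: amber vial with a white cap, a cylinder 28 mm in diameter and 44 mm tall, 25 g, one of three stacked in the blue tote (top at the start). Origin: centre of its underside, z along it to the cap.
- white_tote: a bystander: empty upright tote of the same shape and size as the blue one but white. Origin: centre of its underside.
- pill_bottle_a: a bystander: white capped bottle 56 mm in diameter, 95 mm tall. Origin: centre of its underside.
- pill_bottle_b: a bystander: amber capped bottle 56 mm in diameter, 95 mm tall. Origin: centre of its underside.
- spray_bottle: a bystander: clear capped bottle 48 mm in diameter, 150 mm tall. Origin: centre of its underside.
- beaker: a bystander: open glass beaker 64 mm in diameter, 85 mm tall. Origin: centre of its underside.

How it is judged:
By the outcome, as a careful person would: the job done as asked, in the order asked, and still so for the second after the job is handed in, with the robot touching nothing.
It also fails if it takes over 64 s, if anything falls off the work surface, if the arm or the gripper's body presses on something with over 40 N, if the wrist force passes 120 N, or if a joint passes its speed limit or range.

## Working session

There is one attempt and no reset: what is moved stays moved. The work goes in short steps, each a Python script; the robot and the scene stay as the last script left them, time stands still between calls to the robot, and variables do not carry over. Pictures are saved under pics/ and viewed, at most 10 in all, crops included, and the job is handed in when it is done.

```bash
ls; mkdir -p pics
python3 - <<'E'
from bench import manip, effector, viewer
import cv2, numpy as np
for n in ("scene","top"):
    cv2.imwrite(f"pics/{n}0.png", viewer.get_image(n)[:,:,::-1]); print(n, viewer.get_calibration(n))
print(manip.current_clock(), manip.current_tcp_rot(), manip.grip_depth)
E
```

```text
pics
scene {'vfov': 48.32942536841584, 'cx': 320.9221758755957, 'cy': 245.3923393091596, 'dist_coeffs': array([0.02240608, 0.        , 0.        , 0.        , 0.        ]), 'eye': array([ 1.33912282, -0.17449924,  1.28200603]), 'attitude': array([ 0.7499883 ,  0.60368736, -0.17558067, -0.20554937])}
top {'vfov': 44.9319022867082, 'cx': 314.1675893716813, 'cy': 227.136715340417, 'dist_coeffs': array([-0.19144607,  0.        ,  0.        ,  0.        ,  0.        ]), 'eye': array([ 0.45155561, -0.02524142,  1.63971276]), 'attitude': array([-0.70581831,  0.70681443, -0.03866817,  0.02717818])}
0.1 [ 9.84568250e-01  1.74998856e-01 -1.10680781e-04 -8.65863938e-04] 0.0188
```

View pics/scene0.png

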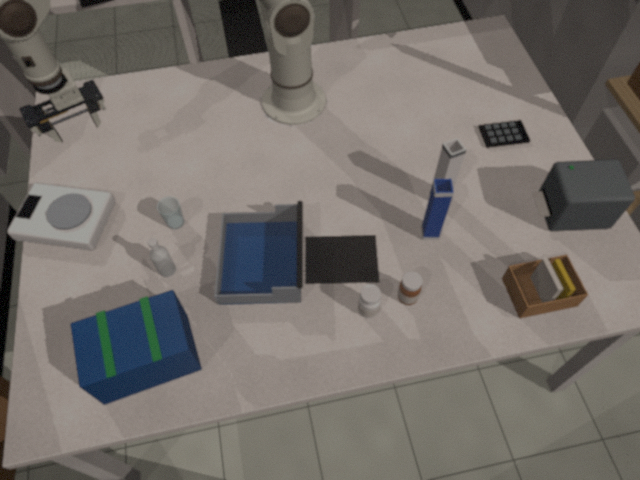

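View pics/top0.png

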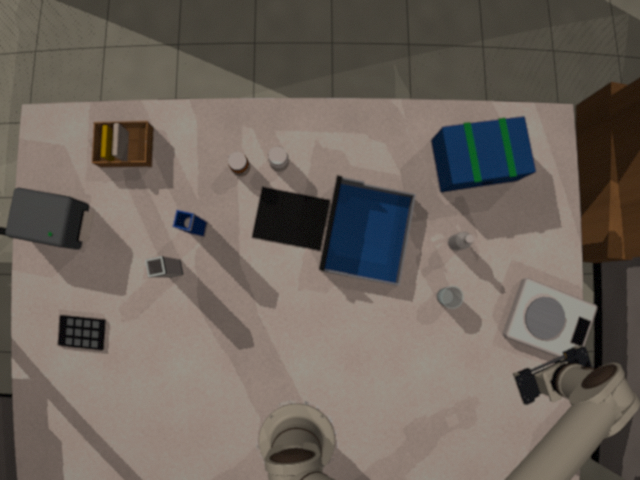

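Scene: blue tote at about (438,208) and the tray/rail at (300,248). Top: blue tote mouth near (185,222), white tote (157,266), rail from (338,180) to (323,268), mat centred at (291,218). Next I measure with masks.

```bash
cat > h.py <<'E'
import cv2, numpy as np
from scipy.spatial.transform import Rotation as R
from bench import manip, effector, viewer
def rays(n, px):
    c=viewer.get_calibration(n); f=240/np.tan(np.radians(c["vfov"])/2)
    K=np.array([[f,0,c["cx"]],[0,f,c["cy"]],[0,0,1]])
    u=cv2.undistortPoints(np.array(px,float).reshape(-1,1,2),K,c["dist_coeffs"]).reshape(-1,2)
    return c["eye"], R.from_quat(c["attitude"]).apply(np.c_[u,np.ones(len(u))])
def onplane(n,px,z):
    e,d=rays(n,px); return e+d*((z-e[2])/d[:,2])[:,None]
def comp(mask, near):
    k,l,s,c=cv2.connectedComponentsWithStats(mask.astype(np.uint8))
    ok=[i for i in range(1,k) if s[i,4]>40]
    i=min(ok,key=lambda i:np.hypot(*(c[i]-near))); return (l==i).astype(np.uint8)
def rect(m): return cv2.minAreaRect(cv2.findContours(m,0,cv2.CHAIN_APPROX_NONE)[0][0])
E
python3 - <<'E'
from h import *
im=cv2.imread("pics/top0.png"); b,g,r=[im[:,:,i].astype(int) for i in range(3)]
mx=im.max(2)
mat=comp((mx<45),(291,218)); q=cv2.boxPoints(rect(mat)); print("mat px",q.tolist(),mat.sum()); p=onplane("top",q,.002); print(p.round(4), p.mean(0))
e=np.roll(p,-1,0)-p; print(np.linalg.norm(e,axis=1),np.degrees(np.arctan2(e[:,1],e[:,0])))
rl=comp((mx<45),(331,225)); q=cv2.boxPoints(rect(rl)); print("rail px",q.tolist(),rl.sum()); p=onplane("top",q,.096); print(p.round(4),p.mean(0))
crop=lambda im,x,y,w,h,s:cv2.resize(im[y:y+h,x:x+w],None,fx=s,fy=s,interpolation=cv2.INTER_CUBIC)
s=cv2.imread("pics/scene0.png")
A=crop(im,160,195,65,60,6); B=crop(s,410,165,65,90,6)
C=np.zeros((540,800,3),np.uint8); C[:360,:390]=A; C[:540,400:790]=B; cv2.imwrite("pics/crop.png",C)
E
```

```text
mat px [[252.51834106445312, 236.35653686523438], [262.2332458496094, 186.8104248046875], [329.3772888183594, 199.97592163085938], [319.6623840332031, 249.52203369140625]] 3431
[[ 0.5784  0.1226  0.002 ]
 [ 0.7203  0.096   0.002 ]
 [ 0.6823 -0.0956  0.002 ]
 [ 0.541  -0.0674  0.002 ]] [0.63051269 0.01390621 0.002     ]
[0.14433642 0.19534651 0.14401717 0.19368813] [ -10.6036589  -101.23409726  168.7378574    78.85776315]
rail px [[318.2884521484375, 268.4389953613281], [337.321533203125, 176.44583129882812], [355.97149658203125, 180.304443359375], [336.93841552734375, 272.297607421875]] 495
[[ 0.4855 -0.0612  0.096 ]
 [ 0.7332 -0.1133  0.096 ]
 [ 0.7228 -0.1637  0.096 ]
 [ 0.4752 -0.1108  0.096 ]] [ 0.60417332 -0.11226892  0.096     ]
```

View pics/crop.png

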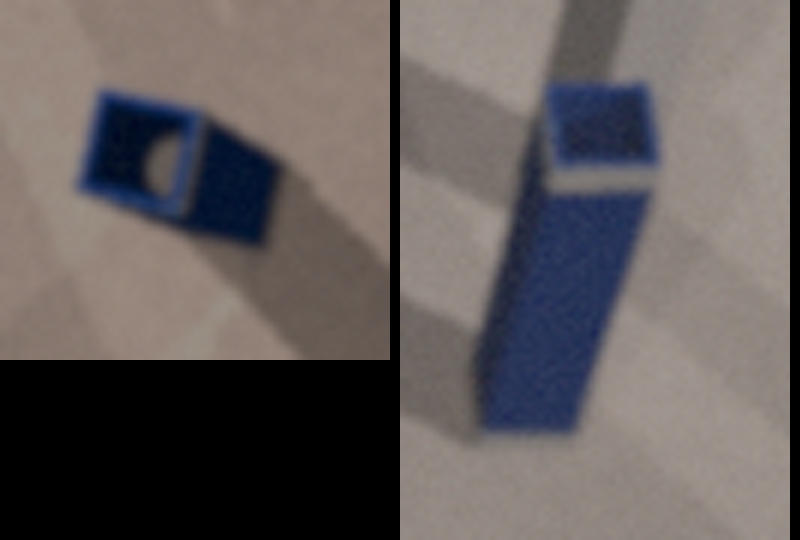

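Crop shows the mouth corners: top view (100,90), (205,112), (183,215), (80,190) in crop pixels; scene view (145,85), (252,83), (260,165), (148,163) after removing the 400 offset. A vial cap is visible inside. Now poses and IK feasibility.

```bash
cat >> h.py <<'E'
YAW=np.radians(-11.5); X=np.array([np.cos(YAW),np.sin(YAW),0]); Y=np.array([-X[1],X[0],0]); Z=np.array([0,0,1.])
RAIL=np.array([.6085,-.0945,.092])
def W(x,y,z): return RAIL*[1,1,0]+x*X+y*Y+z*Z          # tray frame -> world
def tool(t, flip=1, yaw=0):   # t: angle of fingers from straight down toward -Y (deg); closes along X
    t=np.radians(t); z=-np.sin(t)*Y-np.cos(t)*Z; y=flip*X
    return R.from_rotvec([0,0,yaw])*R.from_matrix(np.c_[np.cross(y,z),y,z])
def tcp(g,r): return g+r.apply([0,0,manip.grip_depth])   # grasp point -> TCP
def axis_pt(th,s,x=0,c=.150,off=0):   # tote leaning on rail at elevation th (deg), contact c from foot; axis point at s
    t=np.radians(th); u=-np.cos(t)*Y+np.sin(t)*Z; up=np.sin(t)*Y+np.cos(t)*Z
    return W(x,0,.092)+up*(.008+.022+off)+u*(s-c)
E
python3 - <<'E'
from h import *
t=np.array([(100,90),(205,112),(183,215),(80,190)])/6+[160,195]-.4
s=np.array([(145,85),(252,83),(260,165),(148,163)])/6+[410,165]-.4
for n,q in(("top",t),("scene",s)):
    p=onplane(n,q,.22); e=np.roll(p,-1,0)-p
    print(n,p.mean(0).round(4),np.linalg.norm(e,axis=1).round(4),np.degrees(np.arctan2(e[:,1],e[:,0])).round(1))
print("white", onplane("top",[(157,266)],.22).round(3))
im=cv2.imread("pics/scene0.png"); m=comp((im.max(2)<50),(342,258)); c=cv2.boxPoints(rect(m)); print("mat scene",onplane("scene",c,.002).mean(0))
print(manip.current_q().round(2) if hasattr(manip.current_q(),'round') else manip.current_q())
C=onplane("top",t,.22).mean(0)*[1,1,0]
for f in(1,-1):
    for a in (0,15,25,35,45):
        r=tool(a,f); q=manip.solve_ik(tcp(C+.188*Z,r),r.as_quat())
        r2=tool(a-50,f); q2=manip.solve_ik(tcp(axis_pt(40,.188),r2),r2.as_quat())
        print(f,a,*[None if v is None else np.round(v,2) for v in(q,q2)])
    for th in (40,20,0,-15,-25,-32):
        for k in (0,-15): 
            r=tool(th+k,f); q=manip.solve_ik(tcp(axis_pt(th,.065),r),r.as_quat()); print(" pour",f,th,k,None if q is None else np.round(q,2))
E
```

```text
top [0.6024 0.2756 0.22  ] [0.0452 0.0435 0.0446 0.0422] [-101.8  168.8   76.6  -10.3]
scene [0.5981 0.278  0.22  ] [0.0444 0.0426 0.0456 0.0406] [  78.5  -14.9 -104.1  163.4]
white [[0.488 0.34  0.22 ]]
mat scene [0.62739178 0.01600894 0.002     ]
[ 1.48  0.5  -0.43  1.55  0.22  1.14 -0.21]
1 0 [ 0.29  0.92 -1.31  1.53  0.9   1.38 -1.29] [ 1.17  0.99 -0.94  1.61 -0.12  1.05  0.3 ]
1 15 [ 0.01  0.87 -1.03  1.37  0.83  1.56 -1.26] [ 1.11  0.87 -0.99  1.66  0.1   0.98  0.05]
1 25 [-0.09  0.97 -1.04  1.26  0.94  1.77 -1.3 ] [ 1.05  0.8  -1.    1.68  0.26  0.97 -0.13]
1 35 [-0.21  1.04 -0.99  1.14  1.    1.94 -1.29] [ 0.95  0.73 -0.97  1.7   0.39  0.99 -0.29]
1 45 [-0.39  1.06 -0.72  1.02  0.92  2.01 -1.2 ] [ 0.84  0.7  -0.94  1.7   0.54  1.03 -0.47]
 pour 1 40 0 [ 0.14  1.02 -0.79  1.5   1.12  1.61 -1.18]
 pour 1 40 -15 [ 0.28  0.89 -0.8   1.6   0.99  1.35 -1.07]
 pour 1 20 0 [ 0.34  0.83 -0.84  1.62  0.92  1.31 -1.01]
 pour 1 20 -15 [ 0.5   0.76 -0.85  1.69  0.73  1.07 -0.81]
 pour 1 0 0 [ 0.61  0.73 -0.92  1.69  0.65  1.06 -0.72]
 pour 1 0 -15 [ 0.79  0.75 -0.96  1.72  0.43  0.92 -0.4
[... 837 characters left out ...]
 0 [ 0.35  1.34 -1.31  1.5   1.51  2.01  1.88]
 pour -1 40 -15 [ 0.5   1.22 -1.31  1.6   1.37  1.73  1.93]
 pour -1 20 0 [ 0.54  1.13 -1.31  1.61  1.26  1.64  1.98]
 pour -1 20 -15 [ 0.72  1.05 -1.31  1.68  1.11  1.36  2.11]
 pour -1 0 0 [ 0.78  0.98 -1.31  1.68  0.99  1.29  2.21]
 pour -1 0 -15 [-0.69  1.04  1.35  1.77 -1.27  1.46 -2.36]
 pour -1 -15 0 [-0.68  1.    1.35  1.76 -1.22  1.47 -2.37]
 pour -1 -15 -15 [-0.45  0.89  1.13  1.77 -1.27  1.5  -2.25]
 pour -1 -25 0 [-0.56  1.02  1.35  1.76 -1.33  1.63 -2.25]
 pour -1 -25 -15 [-0.34  0.96  1.13  1.75 -1.37  1.69 -2.15]
 pour -1 -32 0 [-0.4   0.88  1.13  1.75 -1.25  1.55 -2.23]
 pour -1 -32 -15 [ 0.66  0.68 -0.3   1.69 -0.7   1.11 -2.51]
```

```bash
cat >> h.py <<'E'
A=5; S=.190; C0=np.array([.600,.277,0])
def st(msg): print(msg, "t=%.1f"%manip.current_clock(), "q",np.round(manip.current_q(),2),"F",np.round(manip.current_force(),1),"gap %.4f"%manip.current_finger_gap(), "tcp",np.round(manip.current_tool_pos(),4),flush=True)
def line(g,r,v=.15): manip.servo_line(tcp(g,r),r.as_quat(),vel=v)
def snap(k):
    for n in ("scene","top"): cv2.imwrite(f"pics/{n}{k}.png", viewer.get_image(n)[:,:,::-1])
E
python3 - <<'E'
from h import *
p=np.array(manip.current_tool_pos()); manip.servo_line(p+[0.05,0.1,.25],vel=.3); st("up")
r=tool(A); manip.move_pose(tcp(C0+(S+.14)*Z,r),r.as_quat()); st("hover")
line(C0+(S+.06)*Z,r,.2); snap(1); st("low")
E
python3 -c "
import cv2,numpy as np
a=cv2.imread('pics/scene1.png')[60:300,300:600];b=cv2.imread('pics/top1.png')[120:360,80:330]
cv2.imwrite('pics/v1.png',np.hstack([cv2.resize(a,(400,320)),cv2.resize(b,(333,320))]))"
```

```text
up t=1.2 q [ 1.42  0.25 -0.5   1.35  0.12  1.58 -0.28] F [-0.6 -0.2 -0.4] gap 0.0918 tcp [ 0.2727 -0.5096  0.4522]
hover t=4.2 q [ 0.2   0.78 -1.3   1.32  0.78  1.65 -1.21] F [ 0.4 -0.1 -0.2] gap 0.0923 tcp [0.6004 0.2742 0.3113]
low t=4.8 q [ 0.21  0.84 -1.27  1.42  0.83  1.53 -1.25] F [0.  0.3 0. ] gap 0.0918 tcp [0.6002 0.2763 0.2332]
```

View pics/v1.png

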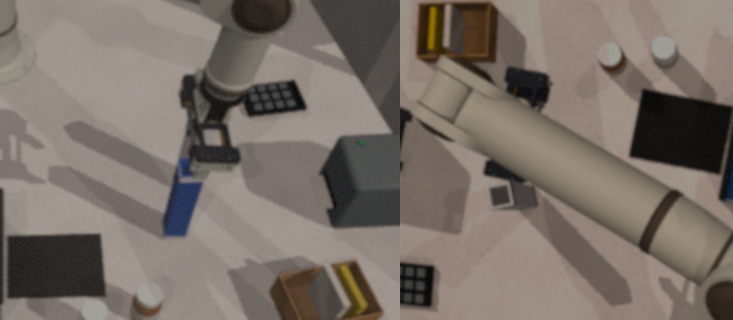

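The gripper straddles the blue tote (scene crop about (190,170)), and its body passes just beside and above the white tote. Next: descend, grip, lift and bring it to a pre-lean pose.

```bash
cat > s2.py <<'E'
from h import *
r=tool(A); line(C0+S*Z,r,.1); st("down"); effector.close(60); st("grip")
line(C0+(S+.14)*Z,r,.15); st("lift")
r=tool(A-20); line(axis_pt(70,S,off=.16),r,.2); st("mid")
r=tool(A-50); line(axis_pt(40,S,off=.05),r,.15); st("pre")
snap(2)
a=cv2.imread('pics/scene2.png')[120:360,180:480];b=cv2.imread('pics/top2.png')[120:360,180:430]
cv2.imwrite('pics/v2.png',np.hstack([cv2.resize(a,(400,320)),cv2.resize(b,(333,320))]))
E
python3 s2.py
```

```text
down t=5.6 q [ 0.2   0.9  -1.23  1.48  0.88  1.44 -1.29] F [-1.4  0.3  0.2] gap 0.0919 tcp [0.5997 0.2757 0.1714]
grip t=6.4 q [ 0.2   0.9  -1.23  1.48  0.88  1.44 -1.29] F [ 0.6 -0.3 -0.2] gap 0.0438 tcp [0.5997 0.2754 0.1713]
lift t=7.5 q [ 0.2   0.78 -1.3   1.32  0.78  1.65 -1.21] F [ 0.3  1.1 -2.4] gap 0.0436 tcp [0.5994 0.2749 0.3101]
mid t=8.9 q [ 0.84  0.97 -1.43  1.65  0.8   1.21 -0.86] F [ 1.1  0.  -2.8] gap 0.0437 tcp [0.6421 0.0741 0.1776]
pre t=9.9 q [ 1.3   1.28 -1.5   1.64  0.55  1.15 -0.32] F [-0.8  0.6 -2.6] gap 0.0436 tcp [ 0.6153 -0.0589  0.1669]
```

View pics/v2.png

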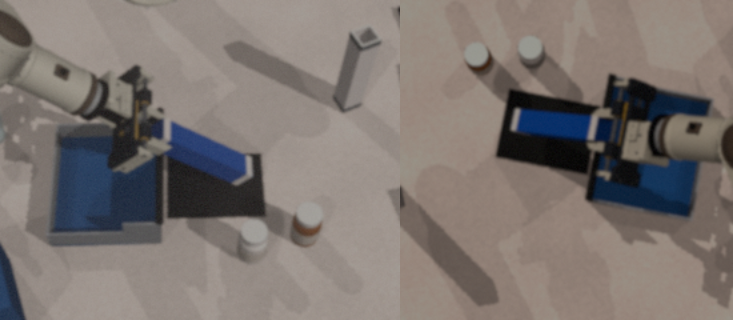

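The tote hangs tilted at the lean angle above rail and mat, foot at scene crop (240,168); no visible slip. Lowering with force watched.

```bash
cat > s3.py <<'E'
from h import *
r=tool(A-50); line(axis_pt(40,S,off=.012),r,.08); st("12")
for o in (.008,.005,.002,0,-.002,-.004):
    line(axis_pt(40,S,off=o),r,.03); manip.sleep(.1); F=np.array(manip.current_force()); print(o,F.round(1),np.round(manip.current_wrist_torque(),2))
    if F[2]>1: break
snap(3)
a=cv2.imread('pics/scene3.png')[120:360,180:480];b=cv2.imread('pics/top3.png')[120:360,180:430]
cv2.imwrite('pics/v3.png',np.hstack([cv2.resize(a,(400,320)),cv2.resize(b,(333,320))])); st("end")
E
python3 s3.py
```

```text
12 t=10.7 q [ 1.32  1.32 -1.47  1.63  0.57  1.16 -0.27] F [ 0.1  0.3 -1.1] gap 0.0437 tcp [ 0.6104 -0.0851  0.1366]
0.008 [ 0.4 -0.1 -2.4] [-1.28  0.17 -0.02]
0.005 [ 0.3  0.5 -1.5] [-1.27  0.22 -0.01]
0.002 [-1.   0.5 -2. ] [-1.31  0.16 -0.01]
0 [-0.1 -0.1 -2.8] [-1.32  0.19  0.01]
-0.002 [-0.8  2.3  1.6] [-0.03 -0.01  0.12]
end t=12.6 q [ 1.33  1.33 -1.46  1.62  0.58  1.16 -0.26] F [-0.1  2.9  1.9] gap 0.0439 tcp [ 0.6088 -0.0931  0.1267]
```

```bash
cat > s4.py <<'E'
from h import *
effector.open_jaws(); st("open"); manip.sleep(.3)
r=tool(A-50); g=axis_pt(40,S,off=-.002)
line(g+r.apply([0,0,-.10]),r,.15)
p=np.array(manip.current_tool_pos())
r=tool(0); line(W(0,-.02,.36),r,.25); st("up")
r=tool(30); line(W(0,.20,.36),r,.25); st("side")
snap(4)
a=cv2.imread('pics/scene4.png')[120:360,180:480];b=cv2.imread('pics/top4.png')[120:360,180:430]
cv2.imwrite('pics/v4.png',np.hstack([cv2.resize(a,(400,320)),cv2.resize(b,(333,320))]))
E
python3 s4.py
```

```text
open t=13.5 q [ 1.33  1.33 -1.46  1.62  0.58  1.16 -0.26] F [-0.  -0.2  0.2] gap 0.0918 tcp [ 0.6086 -0.0938  0.1259]
up t=15.5 q [ 0.99  0.68 -1.39  1.45  0.66  1.55 -0.56] F [ 0.2 -0.  -0.5] gap 0.0921 tcp [ 0.604  -0.1154  0.3392]
side t=16.6 q [ 0.1   0.78 -1.03  1.16  0.94  1.96 -0.95] F [ 0.7  0.4 -1.5] gap 0.0922 tcp [0.647  0.0898 0.3426]
```

View pics/v4.png

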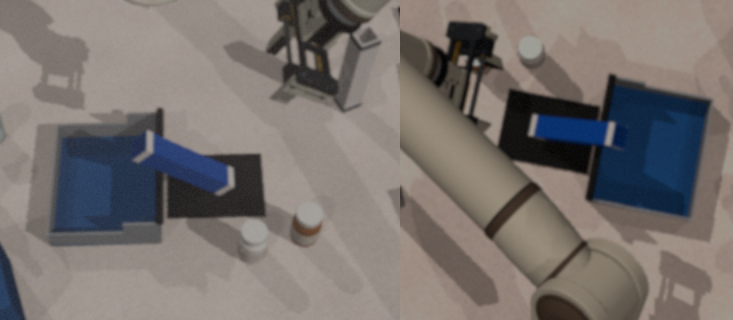

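The tote leans on the rail: scene crop mouth (148,147), foot (230,180); top crop foot edge about (530,126), mouth about (617,134). I'll check its position from these and verify the pour path plans.

```bash
cat > s5.py <<'E'
from h import *
im=cv2.imread("pics/top4.png")
def tr(p): d=p-RAIL; return np.round([d@X,d@Y,p[2]],4)
print("foot up-edge",tr(onplane("top",[((530-400)/1.332+180,120+126/1.333)],.036)[0]),"expect y",.030*0+np.dot(axis_pt(40,0)-RAIL,Y)+.022*np.sin(np.radians(40)))
print("mouth up-edge",tr(onplane("top",[((619-400)/1.332+180,120+134/1.333)],.177)[0]),"expect",np.dot(axis_pt(40,.22)-RAIL,Y)+.022*np.sin(np.radians(40)))
# scene foot corners top-face (crop px, scale 1.333): left/right
print("scene foot",tr(onplane("scene",[(180+232/1.333,120+172/1.333)],.036)[0]))
s=.065
for th in (40,20,0,-15,-25,-30):
    r=tool(th-5); print(th,np.round(manip.solve_ik(tcp(axis_pt(th,s),r),r.as_quat()),2))
E
python3 s5.py
```

```text
foot up-edge [-0.0012  0.1473  0.036 ] expect y 0.14833162217154672
mouth up-edge [ 0.0029 -0.0316  0.177 ] expect -0.020198155314628406
scene foot [-0.0143  0.1459  0.036 ]
40 [ 0.22  1.01 -0.87  1.54  1.13  1.57 -1.17]
20 [ 0.49  0.9  -1.03  1.64  1.    1.33 -1.03]
0 [ 0.8   0.89 -1.2   1.7   0.82  1.14 -0.81]
-15 [ 1.02  0.97 -1.31  1.71  0.69  1.06 -0.61]
-25 [ 1.13  1.05 -1.36  1.7   0.59  1.04 -0.47]
-30 [ 1.18  1.09 -1.37  1.69  0.53  1.04 -0.39]
```

```bash
cat > s6.py <<'E'
from h import *
s=.065; K=-5; o0=-.002
r=tool(40+K); g=axis_pt(40,s,off=o0)
line(g+r.apply([0,0,-.12]),r,.25); st("pre"); line(g,r,.12); st("at"); effector.close(30); st("grip")
for th in (36,32,28,24,20,15,10,5,0,-4):
    r=tool(th+K); line(axis_pt(th,s,off=o0-.0015),r,.04)
    F=np.array(manip.current_force()); print(th,F.round(1),np.round(manip.current_wrist_torque(),2),flush=True)
    if np.linalg.norm(F)>25: break
st("end"); snap(6)
a=cv2.imread('pics/scene6.png')[120:360,180:480];b=cv2.imread('pics/top6.png')[120:360,180:430]
cv2.imwrite('pics/v6.png',np.hstack([cv2.resize(a,(400,320)),cv2.resize(b,(333,320))]))
E
python3 s6.py
```

```text
pre t=17.7 q [ 0.14  0.94 -0.94  1.41  1.05  1.73 -1.13] F [-0.6  0.3  0.1] gap 0.0919 tcp [0.6376 0.0447 0.1436]
at t=18.8 q [ 0.23  1.01 -0.88  1.54  1.14  1.58 -1.18] F [-0.   0.   0.5] gap 0.0917 tcp [ 0.6235 -0.0226  0.0441]
grip t=19.6 q [ 0.23  1.01 -0.88  1.54  1.14  1.58 -1.18] F [-0.6  0.4  0.1] gap 0.0438 tcp [ 0.6229 -0.0237  0.0434]
36 [0.7 0.7 0.4] [ 0.5  -0.27  0.08]
32 [ 0.3  0.3 -0.2] [ 0.49 -0.24  0.02]
28 [ 0.1  0.3 -1.1] [ 0.47 -0.26 -0.01]
24 [-0.2 -0.3 -2.9] [ 0.43 -0.2   0.03]
20 [-1.3  0.7 -2.4] [ 0.43 -0.14 -0.05]
15 [-0.4 -0.  -2.5] [ 0.33 -0.14  0.02]
10 [ 0.5 -0.  -2. ] [ 0.19 -0.13  0.01]
5 [-0.7  0.2 -1.6] [ 0.07 -0.05 -0.02]
0 [-0.2 -0.2 -2.3] [-0.11 -0.04  0.02]
-4 [-0.5  0.1 -2.1] [-0.2  -0.03 -0.03]
end t=22.8 q [ 0.88  0.96 -1.29  1.71  0.86  1.15 -0.8 ] F [-0.5  0.1 -2.1] gap 0.0435 tcp [ 0.6254 -0.0107  0.1053]
```

View pics/v6.png

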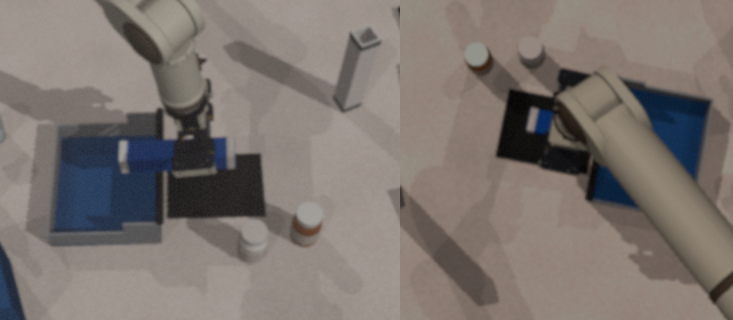

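The tote is roughly level over the rail, but Fz ≈ −2.3 N means the gripper is carrying nearly all the weight. I'll press it gently back onto the rail, then hold contact by force feedback for the rest of the tilt.

```bash
cat >> h.py <<'E'
def fz(n=8):
    v=[]
    for _ in range(n): v.append(manip.current_force()[2]); manip.sleep(.01)
    return np.mean(v)
def settle(th,s,off,K,lo,hi,v=.04):   # keep the tote pressed on the rail: adjust off until lo<Fz<hi
    r=tool(th+K); line(axis_pt(th,s,off=off),r,v)
    for _ in range(12):
        f=fz()
        if f<lo: off-=.001
        elif f>hi: off+=.0007
        else: break
        line(axis_pt(th,s,off=off),r,.03)
    print(th,"off %.4f Fz %.2f t %.1f"%(off,f,manip.current_clock()),flush=True); return off
E
python3 - <<'E'
from h import *
print(settle(-4,.065,-.0035,-5,0,4))
E
```

```text
-4 off -0.0065 Fz 1.12 t 24.1
-0.006500000000000001
```

```bash
cat > s7.py <<'E'
from h import *
off=-.0065
for th in (-8,-12,-15,-18,-21,-24): off=settle(th,.065,off,-5,-.3,4,.03)
manip.sleep(.6); off=settle(-24,.065,off,-5,-.3,4); st("end"); print(np.round(manip.current_wrist_torque(),2)); snap(7)
a=cv2.imread('pics/scene7.png')[120:360,180:480];b=cv2.imread('pics/top7.png')[120:360,180:430]
cv2.imwrite('pics/v7.png',np.hstack([cv2.resize(a,(400,320)),cv2.resize(b,(333,320))]))
E
python3 s7.py
```

```text
-8 off -0.0065 Fz 0.09 t 24.5
-12 off -0.0065 Fz -0.22 t 25.0
-15 off -0.0075 Fz 0.75 t 25.6
-18 off -0.0075 Fz 0.29 t 26.0
-21 off -0.0075 Fz 0.07 t 26.4
-24 off -0.0075 Fz -0.05 t 26.7
-24 off -0.0075 Fz -0.14 t 27.7
end t=27.7 q [ 1.13  1.13 -1.44  1.71  0.72  1.09 -0.56] F [-0.5 -0.2 -0.7] gap 0.0441 tcp [ 0.624  -0.0185  0.1307]
[-0.61  0.11  0.03]
```

View pics/v7.png

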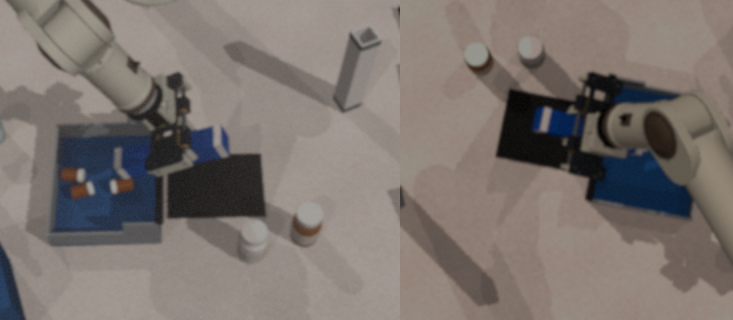

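All three vials lie in the tray, at scene crop (72,174), (82,190) and (122,185), clear of the mouth. Lowering the empty tote back.

```bash
cat > s8.py <<'E'
from h import *
off=-.0075
for th in (-16,-8,0,8,16,24,30): off=settle(th,.065,off,-5,-.9,3,.06)
for th in (33,35,37,38,39,40,41):
    r=tool(th-5); line(axis_pt(th,.065,off=off),r,.03); f=fz(); print(th,round(f,2),np.round(manip.current_wrist_torque(),2),flush=True)
    if f>2.5: break
st("end"); snap(8)
a=cv2.imread('pics/scene8.png')[120:360,180:480];b=cv2.imread('pics/top8.png')[120:360,180:430]
cv2.imwrite('pics/v8.png',np.hstack([cv2.resize(a,(400,320)),cv2.resize(b,(333,320))]))
E
python3 s8.py
```

```text
-16 off -0.0075 Fz -0.88 t 28.2
-8 off -0.0085 Fz -0.65 t 28.9
0 off -0.0095 Fz -0.03 t 29.6
8 off -0.0105 Fz 0.04 t 30.4
16 off -0.0115 Fz -0.06 t 31.1
24 off -0.0125 Fz 0.07 t 31.8
30 off -0.0125 Fz -0.32 t 32.2
33 -0.37 [ 0.79 -0.18  0.01]
35 4.85 [-0.29 -0.17  0.06]
end t=32.9 q [ 0.3   0.98 -0.9   1.58  1.11  1.5  -1.15] F [ 0.7 -1.2  4.7] gap 0.0441 tcp [ 0.6232 -0.0272  0.0425]
```

View pics/v8.png

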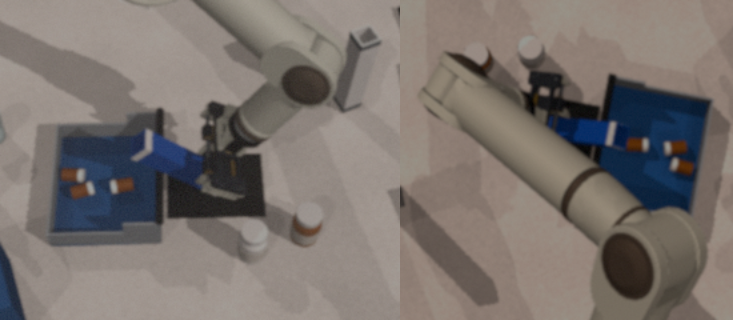

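The tote is back in its leaning pose (mouth at scene crop (148,147), as before) and the foot has touched the mat. Releasing, backing off and checking.

```bash
cat > s9.py <<'E'
from h import *
effector.open_jaws(); manip.sleep(.3); st("open")
q=R.from_quat(manip.current_tcp_rot()); p=np.array(manip.current_tool_pos())
manip.servo_line(p+q.apply([0,0,-.13]),vel=.15); r=tool(30); line(W(0,.20,.36),r,.25); st("away"); snap(9)
a=cv2.imread('pics/scene9.png')[120:360,180:480];b=cv2.imread('pics/top9.png')[120:360,180:430]
cv2.imwrite('pics/v9.png',np.hstack([cv2.resize(a,(400,320)),cv2.resize(b,(333,320))]))
E
python3 s9.py
```

```text
open t=34.2 q [ 0.29  0.98 -0.9   1.58  1.11  1.5  -1.15] F [ 0.5 -0.2 -0.5] gap 0.0920 tcp [ 0.6225 -0.0256  0.0413]
away t=36.2 q [ 0.09  0.77 -1.    1.16  0.92  1.95 -0.94] F [ 0.4 -0.1  0.4] gap 0.0917 tcp [0.6462 0.0915 0.3423]
```

View pics/v9.png

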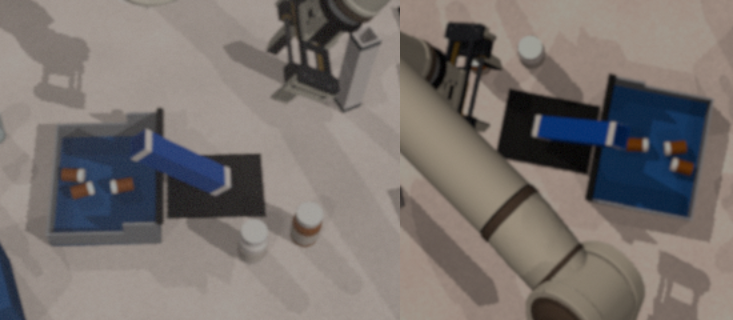

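The empty tote leans on the rail with its foot on the mat (foot at scene crop (227,180), mouth (148,147)). The three vials are in the tray, the white tote and bottles in view haven't moved, and the robot is clear.

```bash
python3 -c "
from bench import manip
print(manip.hand_in())"
```

```text
the job is handed in; nothing more can be done
None
```

Job handed in at about 36 s: all three vials are in the tray and the empty blue tote leans on the rail with its foot on the mat, though for part of the foot-raising (about 24° lean to level) the gripper carried nearly all its weight, so it may have been slightly off the rail until I pressed it back, before any vial slid out.

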